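# Free the seized spindle clamp of the bag roll

## Task

The clamp knob on the holder of the wide white bag roll has seized, so the roll cannot be changed. Grip the knob firmly, break it loose with a short firm twist anticlockwise (seen from above), keep turning it to its stop and let go. Leave the knob on the holder of the small brown tape roll alone.

Things in the scene. Friction and masses are not known exactly. Their poses are not given: they have to be found in the camera images.
- bag_knob_grip (a point): Grip point of the seized knob, a black plastic T-bar 56 mm long, 14 mm thick, 26 mm high, on a 22 mm round neck 14 mm high, on a bare aluminium block 50 mm square whose top is 74 mm above the table. The point is on the knob's axis, half-way up the T-bar, 101 mm above the table. z up (axis of turning), x along the bar, y across its 14 mm (grip across y from above); turns with the knob.
- bag_knob (a joint): Angle of the seized knob, rad: 0 at the start (T-bar in line with the spindle, x pointing to the roll), growing anticlockwise seen from above to a hard stop at 1.25 rad (72 degrees). Breaking it loose takes about 0.35 N m at first, falling steadily to 0.1 N m at 0.35 rad; let go early, it springs back. Beyond, it turns freely at about 0.1 N m and stays where it is left. A grip of 50 N or more holds it well.
- bag_holder: Fixed roll holder, left or right of the other, turned up to 17 degrees. Origin on the table under the knob's axis, z up, x along its level steel spindle, away from the robot. Grey foot 90 mm wide, x -28 to 228 mm. The knob's block stands at the robot's end; the spindle carries a wide white bag roll 126 mm long (x 74 to 200 mm), 88 mm across, top 98 mm above the table.
- tape_knob (a joint): Angle of the other knob, rad, 0 at the start and to stay there. The knob, block, foot and spindle are like the first; its roll is narrow brown paper tape, 48 mm long, 60 mm across, top 84 mm above the table. The knobs stand at least 0.3 m apart, one left and one right of the middle of the table.

How it is judged (in metres and radians):
On the way:
1. the seized knob has been broken loose (turned at least 0.4 rad anticlockwise) (value of joint bag_knob above 0.4 rad).
At the end, for the whole second after the job is handed in: The bag roll's knob is turned anticlockwise to within 0.3 rad of its stop at 1.25 rad (beyond 0.95 rad) and stays there, let go; the tape roll's knob is still within 0.15 rad of its start (value of joint bag_knob above 0.95 rad and value of joint tape_knob below 0.15 rad); the robot touches nothing.
It fails at once if the knob of the tape roll is turned by more than 0.15 rad (value of joint tape_knob above 0.15 rad).
It also fails if it takes over 29 s, if anything falls off the work surface, if the arm or the gripper's body presses on something with over 40 N, if the wrist force passes 120 N, or if a joint passes its speed limit or range.

## Robot

A 6-joint arm with a two-finger parallel gripper is mounted at the origin on the work surface. World frame = base frame: x ahead of the robot, y to its left, z up, the work surface at z = 0. Lengths are in mm, angles in rad, forces in N, time in s.
With the tool pointing down it reaches from about 400 to 925 mm from the base axis. Payload 12.5 kg.
Tool frame: the origin (TCP) lies on the centre line of the jaws, within the pads' length; the fingertips stand 19 mm ahead of it and the grasp point (between the pads) is the TCP; z points along the fingers, y is the line along which they close (so a half turn about z gives the same grasp; the last joint's range is limited). The gripper opens to 95 mm and grips with 3 to 60 N. Pads are 20 mm wide; open, the fingers measure 119 mm over their backs; the gripper's body (75 mm by 180 mm) begins 59 mm behind the grasp point.
Start: joints at [-1.271, 0.491, 1.559, -0, 1.092, -0.106], TCP at [246.745, -574.249, 233.661] pointing down, gripper open.
Joint ranges: [-3.1, 3.1], [-0.84, 2.19], [0.05, 2.79], [-1.13, 4.28], [0.06, 2.93], [-2.69, 2.69]. Speed limits (rad/s): [2.22, 2.22, 2.79, 3.14, 3.14, 3.14].

## Interface

Orientations are given as [roll, pitch, yaw] about the fixed x, y, z axes, in that order (R = Rz(yaw) Ry(pitch) Rx(roll)).
In Python, from cell import state, read_camera, job_done gives the robot as it stands.
- The arm moves only by the tool arm_command, never from a script. Its argument "deltas" is a list of rows, each an object of numbers: "dx", "dy", "dz": the shift along the world's x, y, z in m; "yaw": the turn about the world's z in degrees. In form: [{"dx": .., "dy": .., "dz": .., "yaw": ..}, ...]. A call has 1 to 20 rows; each row shifts and turns the commanded pose from where the row before left it; what a row does not reach is not made up. A row lasts 1/10 s, in which the tool goes at most 50 mm and 8.59 degrees, less where a joint would pass 70% of its speed; a pose out of reach is approached as far as the arm can. A call with a gripper value outside its range is refused whole. "gripper" is the finger opening in m, from 0 to 0.0951, set as the call begins (left out, the last holds). The fingers move at their own pace and stop on an object; the grip force is fixed at half the most. Time passes only in rows, so rows that do not move let the fingers close. It gives the time, the measured TCP pose, the force, the opening and the grip force at its end, in the units of the state.
- state(): the state, without advancing time (a new reading comes with each control period).
- read_camera(name): name is "side" or "top"; returns a dict with "color" (400x640x3 uint8, red, green, blue), "range_z" (400x640 float32, mm along the optical axis (not along the pixel's ray), 0 where there is no reading), "fx", "fy", "cx", "cy" (pixels), "k1" (the pictures are not rectified: a ray, as slopes to the right and down, at radius r is drawn at 1 + k1 r^2 times it, then the intrinsics apply), "extrinsics" (4x4, takes a point from camera to world coordinates). Camera axes: x right, y up, looking along -z (the intrinsics and any distortion apply to the point x, -y, -z); pixel columns grow to the right and rows downward; lengths in mm; the calibration is good to about 2 mm. A picture is of the moment at which its call begins.
- job_done(): hands the job in; it is judged then, once.
The state is a dict: "t": time; "joints": joint angles; "qvel": joint speeds; "tau": joint torques, N m; "eef_pos": TCP position; "tcp_rot": TCP orientation; "ft_force": force on the tool from outside, world axes, zero at the start; "moment": the same for the moment, N m; "opening": opening from 0.0 (shut) to 1.0 (fully open); "grip_force": force on a finger pad.
Only numpy, scipy, OpenCV 4.12 (cv2) and the standard library are available. Lean on these libraries where they do the work, as an engineer would, in place of code of your own. Each camera call takes 0.05 s, during which the arm holds its last target. There are 200 camera calls.

## Working session

There is one attempt and no reset: what is moved stays moved. The work goes in short steps, Python scripts to look and compute and a tool call to move; the robot and the scene stay as the last step left them, time stands still between calls to the robot, and variables do not carry over. Pictures are saved under pics/ and viewed, at most 10 in all, crops included, and the job is handed in when it is done.

Besides the shell and the picture viewer there is one more tool, called as name([rows], argument=value, ...), one row to a line, values as JSON. arm_command: Moves the arm, as the interface text tells. Its arguments: {"type":"object","properties":{"deltas":{"type":"array"},"gripper":{"type":"number"}},"required":["deltas"]}

```bash
mkdir -p pics; ls
python3 - <<'E'
from cell import state, read_camera
import cv2,numpy as np,pickle
s=state();print(s)
for n in("top","side"):
    c=read_camera(n);pickle.dump(c,open(f"pics/{n}.pkl","wb"));cv2.imwrite(f"pics/{n}.png",c["color"][:,:,::-1])
    print(n,[c[k] for k in("fx","fy","cx","cy","k1","extrinsics")])
E
```

```text
pics
{'t': 0.0, 'joints': array([-1.27061223e+00,  4.91525305e-01,  1.55945809e+00, -6.45309483e-07,
        1.09171034e+00, -1.05591321e-01]), 'qvel': array([ 1.12347352e-03,  6.24266558e-05, -3.49699022e-05,  2.37005160e-04,
        1.83313505e-03, -2.49225762e-03]), 'tau': array([-7.26807934e-05, -6.12655377e+01, -2.58184183e+01,  6.92925928e-02,
        4.82358690e-02, -1.22889710e-04]), 'eef_pos': array([ 246.66413682, -574.01496713,  233.08004691]), 'tcp_rot': array([-3.14049764e+00, -1.15480171e-04,  4.05775649e-01]), 'ft_force': array([ 0.37770475, -0.60430405, -0.49764338]), 'moment': array([0.00351286, 0.02051169, 0.02146039]), 'grip_force': 0.0, 'opening': 1.0032243458847125}
top [376.0576610979244, 376.0576610979244, 318.1797105048638, 195.5286670478676, -0.06190265284919849, array([[ 1.78709346e-02,  9.91531815e-01, -1.28628494e-01,
         4.45305543e+02],
       [-9.99839680e-01,  1.78659777e-02, -1.19245939e-03,
         3.07199878e+00],
       [ 1.11571238e-03,  1.28629182e-01,  9.91692134e-01,
         8.56994411e+02],
       [ 0.00000000e+00,  0.00000000e+00,  0.00000000e+00,
         1.00000000e+00]])]
side [509.6647992365216, 509.6647992365216, 318.4728120164089, 195.97076111027243, -0.1646084709303242, array([[-9.82372315e-01,  1.24488277e-01, -1.39453590e-01,
         3.85695512e+02],
       [-1.86129188e-01, -7.20571691e-01,  6.67931406e-01,
         8.54522230e+02],
       [-1.73366791e-02,  6.82113705e-01,  7.31040582e-01,
         1.00248563e+03],
       [ 0.00000000e+00,  0.00000000e+00,  0.00000000e+00,
         1.00000000e+00]])]
```

View pics/top.png

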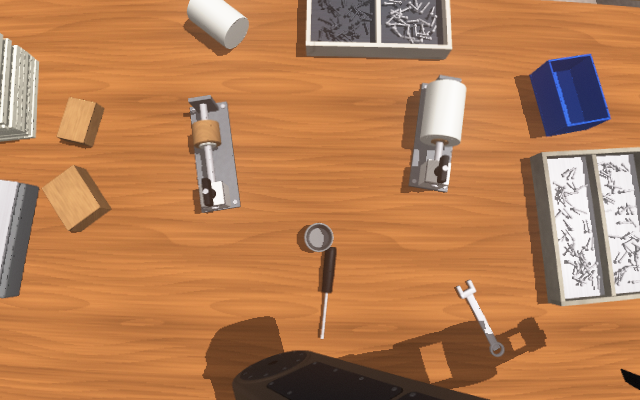

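View pics/side.png

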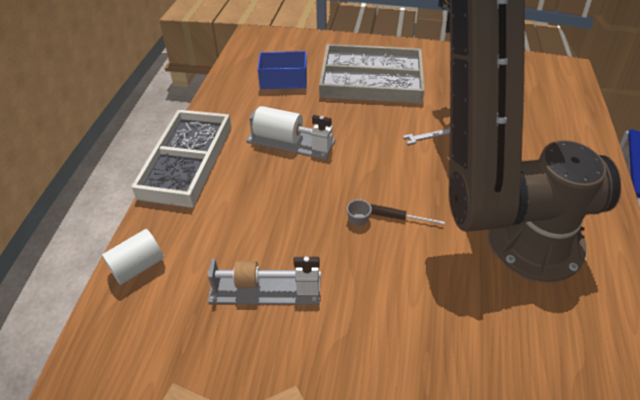

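The top view shows the wide white roll on the right, with its dark knob near (443,168). The brown tape holder is on the left, knob near (209,190). In the side view the bag knob is near (321,123). Next I'll measure the bag knob.

```bash
cat > h.py <<'E'
import cv2,numpy as np
def rays(c,uv):
    K=np.array([[c["fx"],0,c["cx"]],[0,c["fy"],c["cy"]],[0,0,1]])
    d=(np.asarray(uv,float)-[c["cx"],c["cy"]])/c["fx"]
    u=d.copy()
    for _ in range(10): u=d/(1+c["k1"]*(u**2).sum(1,keepdims=True))
    return np.c_[u[:,0],-u[:,1],-np.ones(len(u))]
def plane(c,uv,z):
    E=c["extrinsics"];r=rays(c,uv)@E[:3,:3].T;o=E[:3,3]
    return o+r*((z-o[2])/r[:,2])[:,None]
def depth(c,uv):
    uv=np.asarray(uv);E=c["extrinsics"];z=c["range_z"][uv[:,1],uv[:,0]]
    return (rays(c,uv)*z[:,None])@E[:3,:3].T+E[:3,3]
def dark(c,box,th=60):
    x0,y0,x1,y1=box;m=np.zeros((400,640),bool);m[y0:y1,x0:x1]=c["color"][y0:y1,x0:x1].max(2)<th
    v,u=np.nonzero(m);return np.c_[u,v]
E
python3 - <<'E'
import pickle;from h import *
for n,box in(("top",(425,145,465,195)),("side",(300,105,345,145))):
    c=pickle.load(open(f"pics/{n}.pkl","rb"));uv=dark(c,box);p=depth(c,uv)
    k=(p[:,2]>95)&(p[:,2]<125);t=p[k]
    print(n,len(uv),k.sum(),np.percentile(p[:,2],[5,25,50,75,95]))
    k2=p[:,2]>108;q=p[k2]
    r=cv2.minAreaRect(q[:,:2].astype(np.float32));print("rect",r)
    r=cv2.minAreaRect(plane(c,uv[k2],114)[:,:2].astype(np.float32));print("rect plane",r)
    C=c["color"]; 
    # white roll
    h,w=C.shape[:2];v,u=np.nonzero((C.min(2)>150));b=(400,70,480,150) if n=="top" else (240,95,310,150)
    s=(u>=b[0])&(u<b[2])&(v>=b[1])&(v<b[3]);P=depth(c,np.c_[u[s],v[s]]);P=P[(P[:,2]>85)&(P[:,2]<110)]
    print("roll",len(P),np.median(P,0),cv2.minAreaRect(P[:,:2].astype(np.float32)))
E
python3 -c "
import cv2;a=cv2.imread('pics/top.png')[130:210,390:490];b=cv2.imread('pics/side.png')[95:175,270:370]
cv2.imwrite('pics/c1.png',cv2.resize(cv2.hconcat([a,b]),None,fx=4,fy=4,interpolation=2))"
```

```text
top 3 1 [80.60422456 80.63979089 80.68424881 90.45874612 98.27834396]
rect ((0.0, 0.0), (0.0, 0.0), 0.0)
rect plane ((0.0, 0.0), (0.0, 0.0), 0.0)
roll 1559 [ 737.73535221 -267.55501721   95.00457685] ((738.059326171875, -270.8875732421875), (65.59420776367188, 126.47354125976562), 83.02828979492188)
side 126 98 [ 85.33973881  98.07805271 103.74066471 110.91101878 116.08270567]
rect ((483.3977355957031, 295.54400634765625), (47.01451110839844, 1133.930908203125), 12.288619041442871)
rect plane ((601.3767700195312, -240.80775451660156), (20.680784225463867, 51.19051742553711), 88.16532135009766)
roll 613 [ 740.07498765 -259.90803711   95.7981551 ] ((740.4174194335938, -266.87554931640625), (64.59707641601562, 129.1644744873047), 80.47586822509766)
```

View pics/c1.png

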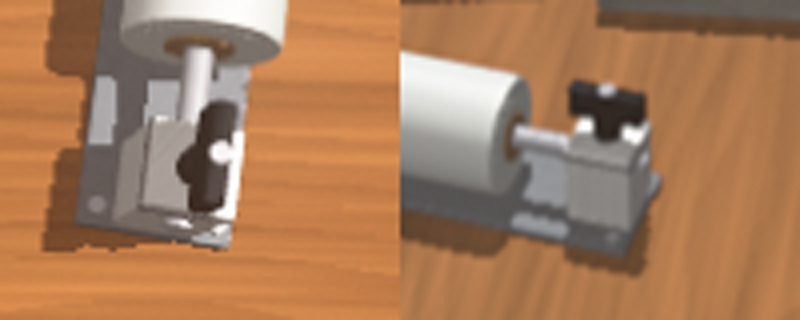

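Crop: the knob's dark bar runs in the top image from about (441,155) to (443,183), with a white mark on its top at (444,167). In the side image it spans about (312..331, 117..126). I'll threshold higher and fit.

Run:
```python
import pickle;from h import *
for n,box in(("top",(430,150,455,190)),("side",(308,112,334,132))):
    c=pickle.load(open(f"pics/{n}.pkl","rb"));uv=dark(c,box,95);p=depth(c,uv)
    print(n,len(uv),np.percentile(p[:,2],[5,25,50,75,95]))
    k=(p[:,2]>107)&(p[:,2]<121);t=p[k]
    print(k.sum(),"mean",t.mean(0),cv2.minAreaRect(t[:,:2].astype(np.float32)))
    l=cv2.fitLine(t[:,:2].astype(np.float32),2,0,.01,.01).ravel();print("line deg",np.degrees(np.arctan2(l[1],l[0])))
    q=plane(c,uv[k],114);print("plane",q.mean(0),cv2.minAreaRect(q[:,:2].astype(np.float32)))
    d=[[443.75,167.5]] if n=="top" else [[321.7,117]]
    print("dot",plane(c,d,114))
t=pickle.load(open("pics/top.pkl","rb"));s=pickle.load(open("pics/side.pkl","rb"))
# spindle: roll axis from both views via top crest points
C=t["color"];v,u=np.nonzero(C.min(2)>140);k=(u>405)&(u<475)&(v>70)&(v<150);P=depth(t,np.c_[u[k],v[k]]);P=P[(P[:,2]>60)&(P[:,2]<110)]
# cylinder fit
from scipy.optimize import least_squares
f=lambda a:np.hypot((P[:,1]-a[0]-a[1]*(P[:,0]-740)),(P[:,2]-a[2]))-44
r=least_squares(f,[-267,-.1,54],loss="soft_l1");print("cyl y@740",r.x,np.degrees(np.arctan(r.x[1])),"y@602",r.x[0]+r.x[1]*(602-740))
```

```text
top 228 [ 81.62959111  98.49930164 111.10417179 113.97607585 115.4724691 ]
132 mean [ 601.77845423 -248.641761    113.30274985] ((601.9521484375, -249.50308227539062), (11.396678924560547, 53.35429382324219), 80.68204498291016)
line deg -8.555188
plane [ 601.63706679 -248.41238314  114.        ] ((601.7017822265625, -248.56326293945312), (13.372654914855957, 53.844146728515625), 80.64344024658203)
dot [[ 603.56027449 -249.57196372  114.        ]]
side 175 [ 82.18841675  97.26391811 104.77106394 113.48003274 116.91045842]
75 mean [ 602.94570582 -247.53468789  113.67573743] ((602.6332397460938, -248.45457458496094), (17.818321228027344, 53.11634826660156), 87.51480102539062)
line deg -8.325626
plane [ 602.86136432 -247.14428575  114.        ] ((602.4110717773438, -248.442138671875), (23.06379508972168, 54.22914505004883), 86.69751739501953)
dot [[ 602.57948177 -255.96644331  114.        ]]
cyl y@740 [-2.71483613e+02 -1.41285148e-01  5.38365845e+01] -8.041815672826552 y@602 -251.98626293891664
```

arm_command([
  {"dx":0.025,"dy":0.023,"yaw":-2.5},
  {"dx":0.025,"dy":0.023,"yaw":-2.5},
  {"dx":0.025,"dy":0.023,"yaw":-2.5},
  {"dx":0.025,"dy":0.023,"yaw":-2.5},
  {"dx":0.025,"dy":0.023,"yaw":-2.5},
  {"dx":0.025,"dy":0.023,"yaw":-2.5},
  {"dx":0.025,"dy":0.023,"yaw":-2.5},
  {"dx":0.025,"dy":0.023,"yaw":-2.5},
  {"dx":0.025,"dy":0.023,"yaw":-2.5},
  {"dx":0.025,"dy":0.023,"yaw":-2.5},
  {"dx":0.025,"dy":0.023,"yaw":-2.5},
  {"dx":0.025,"dy":0.023,"yaw":-2},
  {"dx":0.025,"dy":0.023,"yaw":-2},
  {"dx":0.03,"dy":0.0255,"yaw":-0.25},
  {},
], gripper=0.06)

```text
$.deltas[0]: bad value
```

arm_command([
  {"dx":0.025,"dy":0.023,"dz":0,"yaw":-2.5},
  {"dx":0.025,"dy":0.023,"dz":0,"yaw":-2.5},
  {"dx":0.025,"dy":0.023,"dz":0,"yaw":-2.5},
  {"dx":0.025,"dy":0.023,"dz":0,"yaw":-2.5},
  {"dx":0.025,"dy":0.023,"dz":0,"yaw":-2.5},
  {"dx":0.025,"dy":0.023,"dz":0,"yaw":-2.5},
  {"dx":0.025,"dy":0.023,"dz":0,"yaw":-2.5},
  {"dx":0.025,"dy":0.023,"dz":0,"yaw":-2.5},
  {"dx":0.025,"dy":0.023,"dz":0,"yaw":-2.5},
  {"dx":0.025,"dy":0.023,"dz":0,"yaw":-2.5},
  {"dx":0.025,"dy":0.023,"dz":0,"yaw":-2.5},
  {"dx":0.025,"dy":0.023,"dz":0,"yaw":-2},
  {"dx":0.025,"dy":0.023,"dz":0,"yaw":-2},
  {"dx":0.03,"dy":0.0255,"dz":0,"yaw":0},
  {"dx":0,"dy":0,"dz":0,"yaw":0},
], gripper=0.06)

```text
t: 1.6
eef_pos: [604.1, -246.7, 233.0]
tcp_rot: [-3.141, 0.0, -0.141]
ft_force: [0.2, 0.1, 0.3]
opening: 0.63
grip_force: 0.0
```

arm_command([
  {"dx":-0.002,"dy":-0.0025,"dz":-0.02,"yaw":-0.5},
  {"dx":0,"dy":0,"dz":-0.03,"yaw":0},
  {"dx":0,"dy":0,"dz":-0.03,"yaw":0},
  {"dx":0,"dy":0,"dz":-0.01,"yaw":0},
  {"dx":0,"dy":0,"dz":0,"yaw":0},
])

```text
t: 2.1
eef_pos: [599.0, -252.4, 142.5]
tcp_rot: [-3.141, 0.003, -0.153]
ft_force: [-0.3, -0.3, 0.3]
opening: 0.631
grip_force: 0.0
```

Run:
```python
from cell import state, read_camera
import cv2
a,b=[read_camera(n)["color"][:,:,::-1] for n in("top","side")]
f=lambda i,u,v:cv2.resize(i[v-50:v+50,u-50:u+50],None,fx=4,fy=4,interpolation=2)
cv2.imwrite("pics/c2.png",cv2.hconcat([f(a,443,165),f(b,321,115)]));s=state();print(s["eef_pos"],s["tcp_rot"])
```

```text
[ 600.05648854 -252.68895691  144.76108031] [ 3.14109468e+00 -1.06386895e-03 -1.52898964e-01]
```

View pics/c2.png

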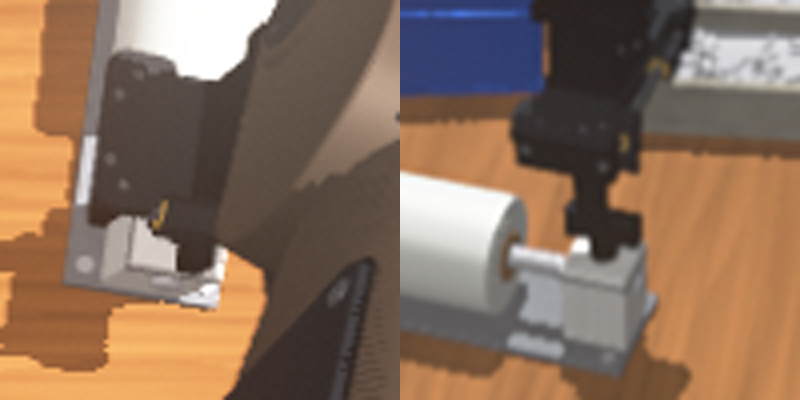

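The side view shows the finger standing over the bar and lined up with it (bar near (321,122)). The arm hides the knob in the top view. I'll descend with a small correction, then close.

arm_command([
  {"dx":0.002,"dy":0.002,"dz":-0.015,"yaw":0},
  {"dx":0,"dy":0,"dz":-0.015,"yaw":0},
  {"dx":0,"dy":0,"dz":-0.01,"yaw":0},
  {"dx":0,"dy":0,"dz":0,"yaw":0},
  {"dx":0,"dy":0,"dz":0,"yaw":0},
])

```text
t: 2.7
eef_pos: [601.8, -250.2, 103.4]
tcp_rot: [-3.142, 0.0, -0.153]
ft_force: [0.2, -0.1, -0.1]
opening: 0.628
grip_force: 0.0
```

arm_command([
  {"dx":0,"dy":0,"dz":0,"yaw":0},
  {"dx":0,"dy":0,"dz":0,"yaw":0},
  {"dx":0,"dy":0,"dz":0,"yaw":0},
  {"dx":0,"dy":0,"dz":0,"yaw":0},
  {"dx":0,"dy":0,"dz":0,"yaw":0},
  {"dx":0,"dy":0,"dz":0,"yaw":0},
  {"dx":0,"dy":0,"dz":0,"yaw":0},
  {"dx":0,"dy":0,"dz":0,"yaw":0},
], gripper=0.0)

```text
t: 3.5
eef_pos: [601.7, -250.9, 103.8]
tcp_rot: [3.141, -0.0, -0.153]
ft_force: [-2.2, -5.0, 0.6]
opening: 0.214
grip_force: 30.0
```

An opening of 20 mm is not the 14 mm bar. The tips reach down to 84 mm, so they are pinching the 22 mm neck, which tops out at 88 mm. I'll open, rise 9 mm and grip the bar alone.

arm_command([
  {"dx":0,"dy":0,"dz":0,"yaw":0},
  {"dx":0,"dy":0,"dz":0,"yaw":0},
  {"dx":0,"dy":0.001,"dz":0.004,"yaw":0},
  {"dx":0,"dy":0,"dz":0.004,"yaw":0},
  {"dx":0,"dy":0,"dz":0,"yaw":0},
], gripper=0.04)

```text
t: 4.0
eef_pos: [602.1, -249.2, 112.5]
tcp_rot: [3.141, -0.001, -0.153]
ft_force: [0.1, 0.7, 0.7]
opening: 0.421
grip_force: 0.0
```

arm_command([
  {"dx":0,"dy":0,"dz":0,"yaw":0},
  {"dx":0,"dy":0,"dz":0,"yaw":0},
  {"dx":0,"dy":0,"dz":0,"yaw":0},
  {"dx":0,"dy":0,"dz":0,"yaw":0},
  {"dx":0,"dy":0,"dz":0,"yaw":0},
  {"dx":0,"dy":0,"dz":0,"yaw":0},
], gripper=0.0)

```text
t: 4.6
eef_pos: [601.5, -250.7, 111.6]
tcp_rot: [3.139, -0.0, -0.152]
ft_force: [-2.5, -8.9, -1.0]
opening: 0.141
grip_force: 30.0
```

```bash
python3 -c "
from cell import state
s=state();print(s['eef_pos'],s['ft_force'],s['moment'],s['opening'],s['tcp_rot'])"
```

```text
[ 601.51064236 -250.74794492  111.64949475] [-2.5169556  -8.86875629 -1.01274112] [-1.44622314  0.39815056  0.25271919] 0.14081694295467911 [ 3.13942627e+00 -2.70692730e-04 -1.52346462e-01]
```

Now the opening is 13.4 mm, so it holds the bar alone. I'll relieve the small side load and twist.

arm_command([
  {"dx":0,"dy":-0.001,"dz":0,"yaw":0},
  {"dx":0,"dy":0,"dz":0,"yaw":6},
  {"dx":0,"dy":0,"dz":0,"yaw":6},
  {"dx":0,"dy":0,"dz":0,"yaw":6},
  {"dx":0,"dy":0,"dz":0,"yaw":6},
  {"dx":0,"dy":0,"dz":0,"yaw":6},
  {"dx":0,"dy":0,"dz":0,"yaw":6},
  {"dx":0,"dy":0,"dz":0,"yaw":0},
])

```text
t: 5.4
eef_pos: [601.7, -252.0, 111.7]
tcp_rot: [3.139, 0.001, 0.479]
ft_force: [-1.6, -11.3, -2.7]
opening: 0.145
grip_force: 30.0
```

```bash
python3 -c "
from cell import state,read_camera
import cv2
s=state();print(s['eef_pos'],s['ft_force'],s['moment'],s['opening'],s['tcp_rot'],s['joints'])
f=lambda i,u,v:cv2.resize(i[v-30:v+40,u-40:u+40],None,fx=6,fy=6,interpolation=2)
cv2.imwrite('pics/c3.png',f(read_camera('side')['color'][:,:,::-1],321,118))"
```

```text
[ 601.70467034 -252.04207133  111.65466851] [ -1.63844612 -11.29518686  -2.71957092] [-2.10036187  0.41483984  0.06985056] 0.14532453737563408 [3.13895240e+00 7.22422976e-04 4.79193540e-01] [-0.49705669  0.66025291  1.60330758 -0.00270367  0.87625141  0.59627374]
```

View pics/c3.png

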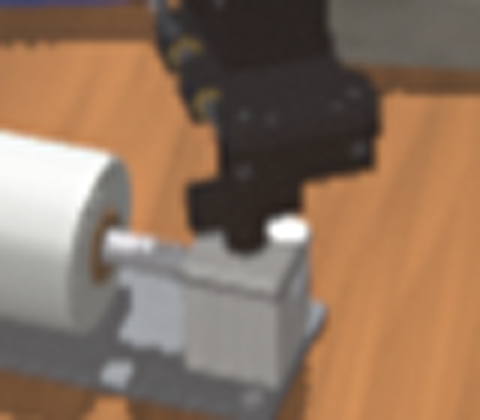

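The grip stayed snug (13.8 mm) and the tool turned 36°. The side picture shows the bar still held, with its left end near (315,122). On to the stop.

arm_command([
  {"dx":0,"dy":0,"dz":0,"yaw":6},
  {"dx":0,"dy":0,"dz":0,"yaw":6},
  {"dx":0,"dy":0,"dz":0,"yaw":6},
  {"dx":0,"dy":0,"dz":0,"yaw":6},
  {"dx":0,"dy":0,"dz":0,"yaw":6},
  {"dx":0,"dy":0,"dz":0,"yaw":4},
  {"dx":0,"dy":0,"dz":0,"yaw":2},
  {"dx":0,"dy":0,"dz":0,"yaw":0},
])

```text
t: 6.25
eef_pos: [602.5, -252.8, 111.7]
tcp_rot: [3.137, 0.002, 1.105]
ft_force: [3.3, -14.6, -5.5]
opening: 0.146
grip_force: 30.0
```

```bash
python3 -c "
from cell import state
s=state();print(s['eef_pos'],s['ft_force'],s['moment'],s['opening'],s['tcp_rot'])"
```

```text
[ 602.52694559 -252.78824252  111.68097334] [  3.31291216 -14.56876889  -5.46681457] [-2.87929863 -0.44436265 -0.03411667] 0.14560437941717794 [3.13729113e+00 2.40317252e-03 1.10491911e+00]
```

arm_command([
  {"dx":0,"dy":0,"dz":0,"yaw":0},
  {"dx":0,"dy":0,"dz":0,"yaw":0},
  {"dx":0,"dy":0,"dz":0,"yaw":0},
  {"dx":0,"dy":0,"dz":0.01,"yaw":0},
  {"dx":0,"dy":0,"dz":0.02,"yaw":0},
  {"dx":0,"dy":0,"dz":0.04,"yaw":0},
  {"dx":0,"dy":0,"dz":0.04,"yaw":0},
  {"dx":-0.03,"dy":-0.03,"dz":0.03,"yaw":0},
  {"dx":-0.04,"dy":-0.04,"dz":0,"yaw":0},
  {"dx":-0.03,"dy":-0.03,"dz":0,"yaw":0},
  {"dx":-0.03,"dy":-0.03,"dz":0,"yaw":0},
  {"dx":-0.03,"dy":-0.03,"dz":0,"yaw":0},
  {"dx":-0.03,"dy":-0.03,"dz":0,"yaw":0},
  {"dx":-0.03,"dy":-0.03,"dz":0,"yaw":0},
  {"dx":0,"dy":0,"dz":0,"yaw":0},
  {"dx":0,"dy":0,"dz":0,"yaw":0},
], gripper=0.04)

```text
t: 7.85
eef_pos: [387.0, -464.8, 251.2]
tcp_rot: [3.141, -0.0, 1.102]
ft_force: [0.7, 0.8, -0.0]
opening: 0.423
grip_force: 0.0
```

Run:
```python
from cell import state, read_camera
from h import *
a,b=[read_camera(n) for n in("top","side")]
f=lambda i,u,v:cv2.resize(i["color"][v-50:v+50,u-50:u+50,::-1],None,fx=4,fy=4,interpolation=2)
cv2.imwrite("pics/c4.png",cv2.hconcat([f(a,443,165),f(b,321,115)]));s=state();print(s["t"],s["eef_pos"],s["ft_force"])
for c,box in((a,(420,150,465,190)),(b,(300,108,340,132))):
    uv=dark(c,box,95);p=depth(c,uv);t=p[(p[:,2]>107)&(p[:,2]<121)]
    if len(t)>9:
        print(len(t),t.mean(0),cv2.minAreaRect(t[:,:2].astype(np.float32)))
        l=cv2.fitLine(t[:,:2].astype(np.float32),2,0,.01,.01).ravel();print("deg",np.degrees(np.arctan2(l[1],l[0])))
```

```text
7.95 [ 388.08018165 -463.82976021  250.97257657] [0.44050912 0.92014287 0.03904378]
123 [ 602.48586394 -247.50263652  112.92796241] ((602.504638671875, -250.08001708984375), (55.45066452026367, 11.905962944030762), 64.06196594238281)
deg 63.892216
66 [ 601.74649385 -247.06741276  113.05492339] ((602.5292358398438, -248.63241577148438), (53.96247482299805, 14.81744384765625), 62.96543502807617)
deg 63.369106
```

View pics/c4.png

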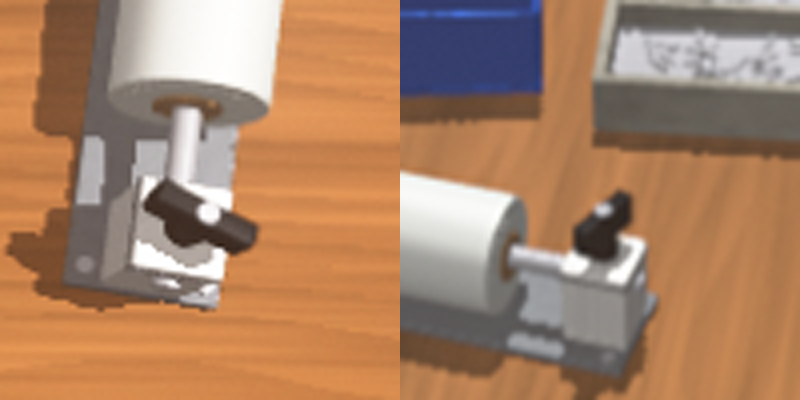

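Both views show the knob released, with its bar at about 63.5°. It started at −8.5°, so it has turned 72° to its stop (top view: bar from (433,162) to (456,175)). The arm is clear, so I'm handing in.

```bash
python3 -c "
from cell import job_done
print(job_done())"
```

```text
the job is handed in; nothing more can be done
None
```

The seized bag-roll knob was broken loose, turned about 72° anticlockwise to its stop and let go, the arm never went near the tape knob, and the job was handed in at about 8 s; no verdict was returned.

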